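# Jog the sun carving round on the turntable

### The arm

A 6-joint arm with a two-finger parallel gripper is mounted at the origin on the work surface. World frame = base frame: x ahead of the robot, y to its left, z up, the work surface at z = 0. Lengths are in m, angles in rad, forces in N, time in s.
With the tool pointing down it reaches from about 0.35 to 0.775 m from the base axis. Payload 7.3 kg.
Tool frame: the origin (TCP) lies on the centre line of the jaws, within the pads' length; the fingertips stand 19 mm ahead of it and the grasp point (between the pads) is the TCP; z points along the fingers, x is the direction in which the jaws open and shut, and the axes are right-handed (so a half turn about z gives the same grasp; the last joint's range is limited). The gripper opens to 92 mm and grips with 3 to 60 N. Pads are 19 mm wide; open, the fingers measure 130 mm over their backs; the gripper's body (75 mm by 190 mm) begins 47 mm behind the grasp point.
Start: joints at [0.998, 0.342, 1.524, -0, 1.275, -0.146], TCP at [0.217, 0.478, 0.246] pointing down, gripper open.
Joint ranges: [-2.53, 2.53], [-0.77, 2.02], [0.04, 2.7], [-1, 4.14], [0.28, 2.66], [-3.11, 3.11]. Speed limits (rad/s): [2.57, 2.57, 3.14, 3.14, 3.14, 3.14].

### API

Orientations are given as a unit quaternion [w, x, y, z].
In Python, from workcell import ctrl, optics gives the robot as it stands.
- The arm moves only by the tool apply_moves, never from a script. Its argument "rows" is one flat list of numbers, 6 for each row, row after row: the shift along the tool's x, y, z in mm, then the turn, a rotation vector about the tool's x, y, z in degrees. In form: [dx, dy, dz, rx, ry, rz, dx, dy, dz, rx, ry, rz, ...]. A call has exactly 5 rows; each row is the pose to reach, as a shift and turn from the pose measured when the call began, along the tool's axes at that moment; what a row does not reach only later rows make up. A row lasts 1/12 s, in which the tool goes at most 41.7 mm and 7.16 degrees, less where a joint would pass 70% of its speed; a pose out of reach is approached as far as the arm can. A call with a gripper value outside its range is refused whole. "hand" is the opening, from 0 (shut) to 1 (fully open), set as the call begins (left out, the last holds). The fingers move at their own pace and stop on an object; "newtons" is the grip in N (left out, the last holds). Time passes only in rows, so rows that repeat a pose let the fingers close, or fill a call up. It gives the time, the measured TCP pose, the force and the opening at its end, in the units of the state.
- ctrl.read_state(): the state, without advancing time (a new reading comes with each control period).
- optics.grab_frame(name): name is "scene" or "top"; returns a dict with "pixels" (400x640x3 uint8, red, green, blue), "intrinsics" (3x3 intrinsics, pixels), "distortion" ([k1, k2, p1, p2, k3] as OpenCV has them; the pictures are not rectified), "R" (3x3) and "t" (3): a world point X has camera coordinates R X + t. Camera axes: x right, y down, z forward; pixel columns grow to the right and rows downward; lengths in m; the calibration is good to about 2 mm. A picture is of the moment at which its call begins. There is no depth.
- ctrl.job_done(): hands the job in, once; it reports no verdict.
The state is a dict: "time_s": time; "joint_positions": joint angles; "qvel": joint speeds; "joint_torque": joint torques, N m; "tcp_pos": TCP position; "ee_rot": TCP orientation; "force": force on the tool from outside, world axes, zero at the start; "moment": the same for the moment, N m; "width": finger opening in m.
Only numpy, scipy, OpenCV 4.12 (cv2) and the standard library are available. Lean on these libraries where they do the work, as an engineer would, in place of code of your own. Each camera call takes 0.05 s, during which the arm holds its last target.

### The job

Turn the carving on the turntable round by about an eighth of a turn so that its next side can be worked: hold the jog button (the wide, flat-topped round button, alone on its box) fully down in one unbroken press for about four seconds, then let it come fully up. Do not press the mushroom-headed stop button.

Things in the scene. Friction and masses are not known exactly. Their poses are not given: they have to be found in the camera images.
- jog_top (a point): Centre of the top of the jog button: flat black round button, 30 mm across, 72 mm above the bench, 10 mm proud of a steel collar (46 mm across) on a fixed grey box 84 x 84 x 50 mm; pressed straight down. Two like boxes stand 15 cm or more to its sides: one has a domed mushroom head (stop), one two 14 mm buttons (fan); their order varies. All within 15 cm of the button is lower than 95 mm.
- jog (a joint): Travel of the jog button in m: 0 = up, 0.006 = fully down (end stop). Sprung: moves from about 1 N, fully down at about 4 N, comes up by itself when let go. While it is fully down the carving turns steadily; when it is let go the carving stops and stays.
- carving (a joint): Angle in rad of the round wooden carving of a sun (230 mm across, 12 rays, one of them pale) on the green motor turntable beyond the boxes. 0 at the start; grows (counter-clockwise from above) by about 0.2 rad (11 degrees) per second while the jog button is fully down, so four seconds give about 0.8 rad, an eighth of a turn. Only the button need be touched.
- stop (a joint): Travel in m of the mushroom-headed stop button (black domed head 50 mm across, top about 92 mm above the bench) on its own grey box: 0 = up, 0.006 = pressed. To be left alone.
Mind the look-alikes: they are no part of the job. What is shaped like the part that bears jog_top but pink is not meant.

How it is judged:
On the way:
1. the jog button is held down without a break for three seconds (value of joint jog above 0.0045 m), for 3 s.
At the end, for the whole second after the job is handed in: The jog button is up again (less than 1 mm pressed) after one unbroken press of at least 3 s, and the carving stands still, turned by 0.45 to 1.15 rad (26 to 66 degrees; a full press of 3 to 5.5 s) (value of joint jog below 0.001 m and value of joint carving between 0.45 and 1.15 rad and velocity of joint carving between -0.02 and 0.02 rad/s); the robot touches nothing.
It fails at once if the stop button is pressed (value of joint stop above 0.003 m).
It also fails if it takes over 35 s, if anything falls off the work surface, if the arm or the gripper's body presses on something with over 40 N, if the wrist force passes 120 N, or if a joint passes its speed limit or range.

## Working session

There is one attempt and no reset: what is moved stays moved. The work goes in short steps, Python scripts to look and compute and a tool call to move; the robot and the scene stay as the last step left them, time stands still between calls to the robot, and variables do not carry over. Pictures are saved under pics/ and viewed, and the job is handed in when it is done.

Besides the shell and the picture viewer there is one more tool, called after "Emit:" as name(argument=value, ...) on one line, values as JSON. apply_moves: Moves the arm, as the interface text tells. Its arguments: {"type":"object","properties":{"rows":{"type":"array"},"hand":{"type":"number"},"newtons":{"type":"number"}},"required":["rows"]}

```bash
mkdir -p pics
python3 - <<'E'
from workcell import ctrl, optics
import cv2
for n in("scene","top"):
    f=optics.grab_frame(n); cv2.imwrite(f"pics/{n}0.png",f["pixels"][:,:,::-1])
    print(n,f["R"],f["t"])
s=ctrl.read_state();print(s["time_s"],s["tcp_pos"],s["ee_rot"],s["force"],s["width"])
E
```

```text
scene [[ 0.21090859  0.9774848   0.00640561]
 [ 0.7359608  -0.15447616 -0.65916524]
 [-0.64333449  0.14373789 -0.75197084]] [-0.17833172 -0.28347085  1.28325083]
top [[-6.79392240e-03 -9.99976664e-01 -7.17086437e-04]
 [-9.84851529e-01  6.81541042e-03 -1.73265737e-01]
 [ 1.73266581e-01 -4.70930296e-04 -9.84874850e-01]] [0.06482727 0.47099397 1.20250233]
0.1 [0.21711274 0.47765301 0.24512173] [ 2.79487187e-04  8.40811853e-01  5.41327046e-01 -6.16197851e-04] [-0.1197403  -1.03437515  0.42099221] 0.09193851675781341
```

View pics/scene0.png

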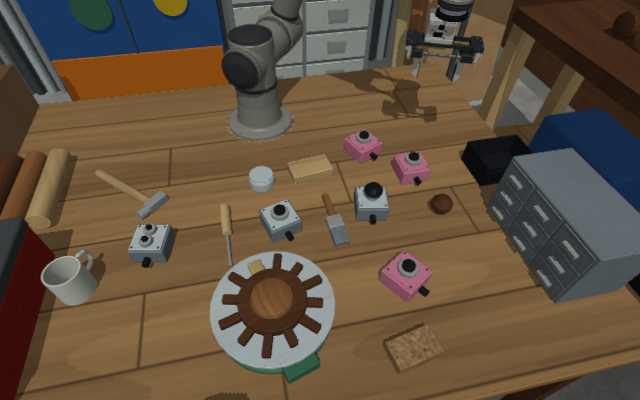

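View pics/top0.png

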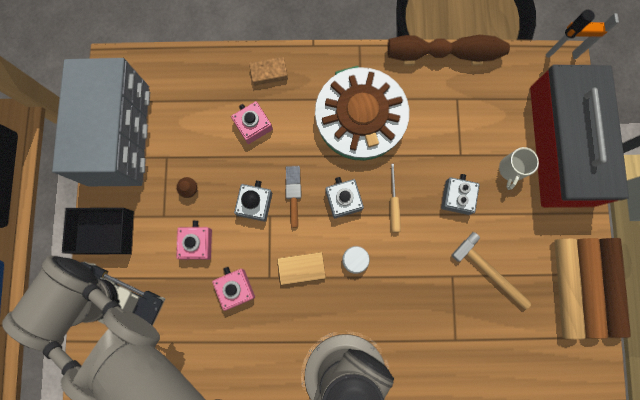

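The scene shows three grey boxes and three pink look-alikes. In the top view, the grey box at (345,197) has a single flat button, (251,200) has the domed stop and (461,193) has two buttons (fan). The pink ones at (251,120), (191,243) and (232,290) are not meant. The box at (345,197) fits, and I'll confirm it in a crop.

Run:
```python
import cv2,numpy as np
a=cv2.imread("pics/top0.png")[165:230,310:380]; b=cv2.imread("pics/scene0.png")[185:250,245:315]
cv2.imwrite("pics/crop.png",np.hstack([cv2.resize(x,(390,362),interpolation=cv2.INTER_CUBIC) for x in(a,b)]))
```

```text
(no output)
```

View pics/crop.png

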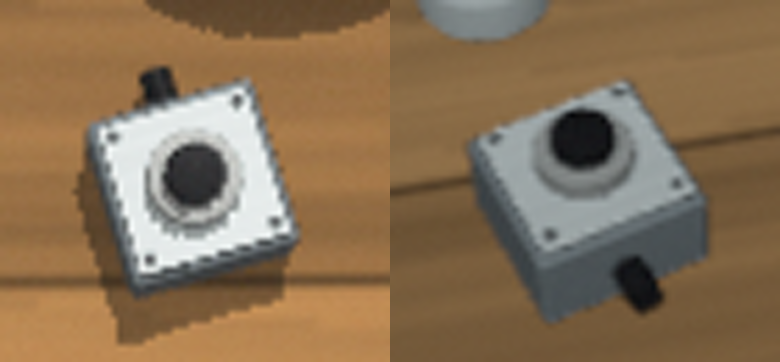

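The crop shows a grey box with one flat black button in a steel collar, so this is the jog button. Its centre is at top (344.8,196.2) and scene (279.5,209).

```bash
cat > h.py <<'E'
from workcell import ctrl, optics
import cv2,numpy as np
from scipy.spatial.transform import Rotation as Ro
def onz(n,uv,z):
    f=optics.grab_frame(n);R=np.array(f["R"]);t=np.array(f["t"])
    p=cv2.undistortPoints(np.array([[uv]],float),np.array(f["intrinsics"]),np.array(f["distortion"]))[0,0]
    c=-R.T@t;d=R.T@np.r_[p,1];return c+d*(z-c[2])/d[2]
def tool(s,T):
    q=s["ee_rot"];r=Ro.from_quat([q[1],q[2],q[3],q[0]]);return r.inv().apply(np.array(T)-s["tcp_pos"])*1000,r.as_matrix()
E
python3 - <<'E'
from h import *
a=onz("top",(344.8,196.2),.072);b=onz("scene",(279.5,209),.072);print(a,b)
print("stop",onz("top",(251,200),.09))
s=ctrl.read_state();m=(a+b)/2
print(tool(s,[m[0],m[1],.140]));print(s["time_s"],s["force"],s["joint_positions"])
E
```

```text
[ 0.46593507 -0.00206954  0.072     ] [ 0.46854155 -0.00084519  0.072     ]
stop [0.45452118 0.24005599 0.09      ]
(array([-332.68421978,  425.99128237,  105.5903994 ]), array([[ 4.13964549e-01,  9.10292931e-01, -3.63527817e-04],
       [ 9.10292772e-01, -4.13964696e-01, -5.47969299e-04],
       [-6.49300262e-04, -1.04076881e-04, -9.99999784e-01]]))
0.25 [0.01577915 0.3798772  0.60473492] [ 9.98002271e-01  3.42351311e-01  1.52449874e+00  8.90100908e-06
  1.27540014e+00 -1.45991504e-01]
```

Emit:
apply_moves(rows=[-20, 26, 0, 0, 0, 0, -44, 56, 0, 0, 0, 0, -68, 87, 0, 0, 0, 0, -92, 118, 0, 0, 0, 0, -116, 149, 0, 0, 0, 0], hand=0, newtons=20)

```text
time_s: 0.67
tcp_pos: [0.3051, 0.309, 0.2455]
ee_rot: [0.0, 0.841, 0.542, -0.0]
force: [1.1, 0.5, -0.8]
width: 0.0629
```

Emit:
apply_moves(rows=[-24, 31, 5, 0, 0, 0, -48, 62, 10, 0, 0, 0, -72, 92, 20, 0, 0, 0, -96, 123, 30, 0, 0, 0, -116, 149, 40, 0, 0, 0])

```text
time_s: 1.08
tcp_pos: [0.3936, 0.1395, 0.2054]
ee_rot: [0.001, 0.841, 0.541, 0.0]
force: [0.8, 0.6, -1.1]
width: 0.0301
```

Run:
```python
from h import *
s=ctrl.read_state();print(s["time_s"],s["tcp_pos"],s["width"],s["force"],tool(s,[.467,-.0015,.120])[0])
```

```text
1.0833 [0.39362818 0.13949928 0.20538023] 0.03005875670165152 [ 0.76464905  0.63096271 -1.11769386] [-97.99416149 125.04074082  85.53339506]
```

Emit:
apply_moves(rows=[-20, 26, 15, 0, 0, 0, -42, 54, 30, 0, 0, 0, -64, 82, 45, 0, 0, 0, -84, 107, 60, 0, 0, 0, -98, 125, 75, 0, 0, 0])

```text
time_s: 1.5
tcp_pos: [0.4681, -0.0041, 0.1299]
ee_rot: [0.001, 0.841, 0.541, 0.0]
force: [0.1, -0.3, -0.0]
width: 0.0009
```

Emit:
apply_moves(rows=[0, 0, 4, 0, 0, 0, 0, 0, 6, 0, 0, 0, 0, 0, 8, 0, 0, 0, 0, 0, 8, 0, 0, 0, 0, 0, 8, 0, 0, 0])

```text
time_s: 1.92
tcp_pos: [0.468, -0.0031, 0.1225]
ee_rot: [0.001, 0.841, 0.541, 0.001]
force: [0.5, -0.9, -0.0]
width: 0.0006
```

Run:
```python
from h import *
s=ctrl.read_state();print(s["time_s"],s["tcp_pos"],s["width"],s["force"],tool(s,[.467,-.0015,.091])[0])
o=[]
for n,(x,y) in (("top",(310,150)),("scene",(230,150))):
    f=optics.grab_frame(n)["pixels"][y:y+90,x:x+100,::-1];o.append(cv2.resize(f,(390,351),interpolation=cv2.INTER_CUBIC))
cv2.imwrite("pics/c2.png",np.hstack(o))
```

```text
1.9167 [ 0.46795024 -0.00308161  0.12248743] 0.0006036870091243632 [ 0.50864165 -0.92781438 -0.00428809] [ 1.04790287 -1.60870374 31.48296104]
```

View pics/c2.png

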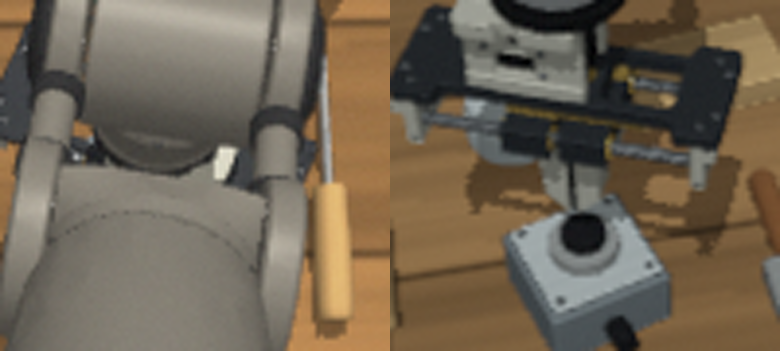

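Emit:
apply_moves(rows=[1, -1.5, 8, 0, 0, 0, 1, -1.5, 16, 0, 0, 0, 1, -1.5, 24, 0, 0, 0, 1, -1.5, 28, 0, 0, 0, 1, -1.5, 29, 0, 0, 0])

```text
time_s: 2.43
tcp_pos: [0.4666, -0.0017, 0.0923]
ee_rot: [0.001, 0.841, 0.541, 0.0]
force: [-0.6, 0.6, -0.6]
width: 0.0004
```

Run:
```python
from h import *
s=ctrl.read_state();print(s["time_s"],s["tcp_pos"],s["width"],s["force"],tool(s,[.467,-.0015,.085])[0])
o=[]
for n,(x,y) in (("scene",(230,150)),):
    f=optics.grab_frame(n)["pixels"][y:y+90,x:x+100,::-1];o.append(cv2.resize(f,(600,540),interpolation=cv2.INTER_CUBIC))
cv2.imwrite("pics/c3.png",np.hstack(o))
```

```text
2.4333 [ 0.46657818 -0.0016658   0.09230565] 0.0003563260790635559 [-0.62140178  0.61328436 -0.57193729] [0.32989662 0.30779417 7.30577374]
```

View pics/c3.png

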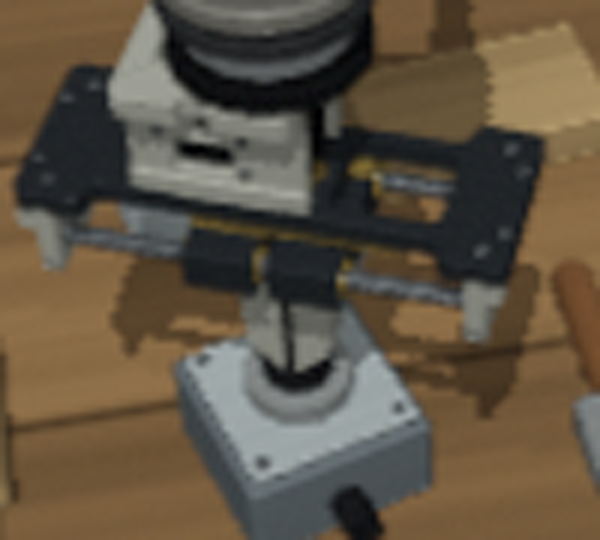

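The fingertips sit centred just above the button, so I'm pressing now.

Emit:
apply_moves(rows=[0, 0, 3, 0, 0, 0, 0, 0, 6, 0, 0, 0, 0, 0, 8, 0, 0, 0, 0, 0, 9, 0, 0, 0, 0, 0, 9, 0, 0, 0])

```text
time_s: 2.9
tcp_pos: [0.4673, -0.0018, 0.085]
ee_rot: [0.001, 0.841, 0.541, 0.001]
force: [-3.5, -0.2, 14.8]
width: 0.0004
```

Emit:
apply_moves(rows=[0, 0, 1.5, 0, 0, 0, 0, 0, 1.5, 0, 0, 0, 0, 0, 1.5, 0, 0, 0, 0, 0, 1.5, 0, 0, 0, 0, 0, 1.5, 0, 0, 0])

```text
time_s: 3.32
tcp_pos: [0.4674, -0.0018, 0.085]
ee_rot: [0.002, 0.841, 0.541, 0.001]
force: [-5.7, 1.2, 18.0]
width: 0.0009
```

Emit:
apply_moves(rows=[0, 0, 1.5, 0, 0, 0, 0, 0, 1.5, 0, 0, 0, 0, 0, 1.5, 0, 0, 0, 0, 0, 1.5, 0, 0, 0, 0, 0, 1.5, 0, 0, 0])

```text
time_s: 3.73
tcp_pos: [0.4673, -0.0018, 0.0849]
ee_rot: [0.002, 0.841, 0.541, 0.001]
force: [-5.4, 0.8, 18.3]
width: 0.0004
```

Run:
```python
from h import *
f=optics.grab_frame("scene");s=ctrl.read_state();print(s["time_s"],s["tcp_pos"],s["force"])
cv2.imwrite("pics/s3.png",f["pixels"][:,:,::-1])
```

```text
3.7833 [ 0.46735016 -0.00185562  0.08493765] [-5.53280819  0.83680092 18.85447085]
```

View pics/s3.png

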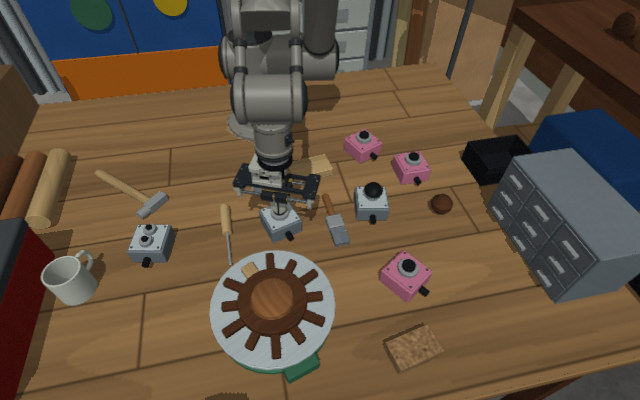

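The pale ray has moved from (257,267) to about (250,271), so the carving is turning. I'll keep holding.

Emit:
apply_moves(rows=[0, 0, 1.5, 0, 0, 0, 0, 0, 1.5, 0, 0, 0, 0, 0, 1.5, 0, 0, 0, 0, 0, 1.5, 0, 0, 0, 0, 0, 1.5, 0, 0, 0])

```text
time_s: 4.2
tcp_pos: [0.4673, -0.0018, 0.0849]
ee_rot: [0.002, 0.841, 0.542, 0.002]
force: [-5.4, 0.5, 18.0]
width: 0.0005
```

Emit:
apply_moves(rows=[0, 0, 1.5, 0, 0, 0, 0, 0, 1.5, 0, 0, 0, 0, 0, 1.5, 0, 0, 0, 0, 0, 1.5, 0, 0, 0, 0, 0, 1.5, 0, 0, 0])

```text
time_s: 4.62
tcp_pos: [0.4673, -0.0018, 0.0849]
ee_rot: [0.003, 0.841, 0.542, 0.002]
force: [-6.3, 0.8, 19.2]
width: 0.0003
```

Emit:
apply_moves(rows=[0, 0, 1.5, 0, 0, 0, 0, 0, 1.5, 0, 0, 0, 0, 0, 1.5, 0, 0, 0, 0, 0, 1.5, 0, 0, 0, 0, 0, 1.5, 0, 0, 0])

```text
time_s: 5.03
tcp_pos: [0.4673, -0.0018, 0.0849]
ee_rot: [0.003, 0.841, 0.542, 0.002]
force: [-5.6, 0.7, 18.7]
width: 0.0005
```

Emit:
apply_moves(rows=[0, 0, 1.5, 0, 0, 0, 0, 0, 1.5, 0, 0, 0, 0, 0, 1.5, 0, 0, 0, 0, 0, 1.5, 0, 0, 0, 0, 0, 1.5, 0, 0, 0])

```text
time_s: 5.45
tcp_pos: [0.4673, -0.0018, 0.0849]
ee_rot: [0.003, 0.841, 0.542, 0.003]
force: [-6.0, 1.0, 18.3]
width: 0.0002
```

Emit:
apply_moves(rows=[0, 0, 1.5, 0, 0, 0, 0, 0, 1.5, 0, 0, 0, 0, 0, 1.5, 0, 0, 0, 0, 0, 1.5, 0, 0, 0, 0, 0, 1.5, 0, 0, 0])

```text
time_s: 5.87
tcp_pos: [0.4673, -0.0018, 0.0849]
ee_rot: [0.004, 0.841, 0.542, 0.003]
force: [-5.6, 0.5, 18.4]
width: 0.0009
```

Emit:
apply_moves(rows=[0, 0, 1.5, 0, 0, 0, 0, 0, 1.5, 0, 0, 0, 0, 0, 1.5, 0, 0, 0, 0, 0, 1.5, 0, 0, 0, 0, 0, 1.5, 0, 0, 0])

```text
time_s: 6.28
tcp_pos: [0.4673, -0.0018, 0.0849]
ee_rot: [0.004, 0.841, 0.542, 0.003]
force: [-5.2, 1.4, 18.2]
width: 0.0008
```

Emit:
apply_moves(rows=[0, 0, 1.5, 0, 0, 0, 0, 0, 1.5, 0, 0, 0, 0, 0, 1.5, 0, 0, 0, 0, 0, 1.5, 0, 0, 0, 0, 0, 1.5, 0, 0, 0])

```text
time_s: 6.7
tcp_pos: [0.4672, -0.0018, 0.0849]
ee_rot: [0.004, 0.841, 0.542, 0.004]
force: [-6.5, 1.0, 18.7]
width: 0.0002
```

Emit:
apply_moves(rows=[0, 0, -15, 0, 0, 0, 0, 0, -35, 0, 0, 0, 0, 0, -60, 0, 0, 0, 0, 0, -80, 0, 0, 0, 0, 0, -90, 0, 0, 0])

```text
time_s: 7.12
tcp_pos: [0.4671, -0.0017, 0.1772]
ee_rot: [0.005, 0.841, 0.542, 0.005]
force: [-0.2, -0.5, -0.1]
width: 0.0002
```

Emit:
apply_moves(rows=[0, 0, -5, 0, 0, 0, 0, 0, -5, 0, 0, 0, 0, 0, -5, 0, 0, 0, 0, 0, -5, 0, 0, 0, 0, 0, -5, 0, 0, 0])

```text
time_s: 7.53
tcp_pos: [0.4665, -0.0016, 0.1813]
ee_rot: [0.005, 0.841, 0.542, 0.004]
force: [-0.9, -0.2, 0.2]
width: 0.0005
```

Run:
```python
from h import *
a=optics.grab_frame("scene")["pixels"]
for _ in range(8): b=optics.grab_frame("scene")["pixels"]
s=ctrl.read_state();print(s["time_s"],s["tcp_pos"],s["force"],np.abs(s["qvel"]).max())
d=cv2.absdiff(a,b)[245:375,205:340];print("diff",d.max(),d.mean())
cv2.imwrite("pics/s4.png",cv2.resize(b[150:380,190:400,::-1],(548,600),interpolation=cv2.INTER_CUBIC))
def r(p):return np.array(onz("scene",p,.08)[:2])
```

```text
7.9833 [ 0.46706844 -0.00167256  0.18218821] [0.76431926 0.12881681 0.15169322] 0.0019670192074253004
diff 36 0.6613675213675214
```

View pics/s4.png

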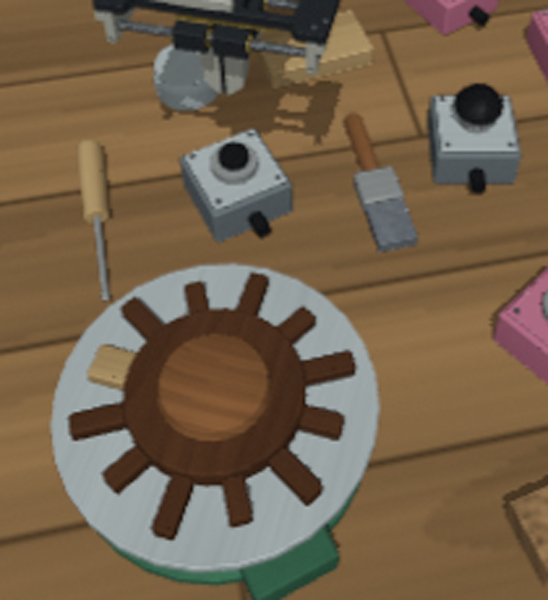

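The button is up with the gripper clear above it, and the pale ray is now at about scene (232,290). I'll check the angle and that the carving is still.

Run:
```python
from h import *
z=.1
c=onz("scene",(271.6,298),z)[:2]
def an(p):
    v=onz("scene",p,z)[:2]-c;return np.arctan2(v[1],v[0])
print("turned",an((232,290))-an((257,267)))
a=optics.grab_frame("top")["pixels"];sa=optics.grab_frame("scene")["pixels"]
for _ in range(10): sb=optics.grab_frame("scene")["pixels"]
b=optics.grab_frame("top")["pixels"]
for n,(p,q) in (("carv",(sa[245:375,205:340],sb[245:375,205:340])),("static",(sa[170:300,490:625],sb[170:300,490:625]))):
    d=cv2.absdiff(p,q);print(n,d.max(),d.mean(),(d>15).sum())
s=ctrl.read_state();print(s["time_s"],s["force"])
g=lambda i:np.float32(cv2.cvtColor(i,cv2.COLOR_RGB2GRAY))
print(cv2.phaseCorrelate(g(sa[255:285,215:250]),g(sb[255:285,215:250])))
cv2.imwrite("pics/d.png",cv2.resize(np.clip(cv2.absdiff(sa,sb)[245:375,205:340].astype(int)*5,0,255).astype(np.uint8),(540,520)))
```

```text
turned 0.8928382743514554
carv 6 0.6577397910731244 0
static 9 0.7045204178537512 0
8.7833 [-0.14292183 -0.27657989  0.19756216]
((-0.023422692265008038, 0.01458775474351448), 1.0016620332444155)
```

View pics/d.png

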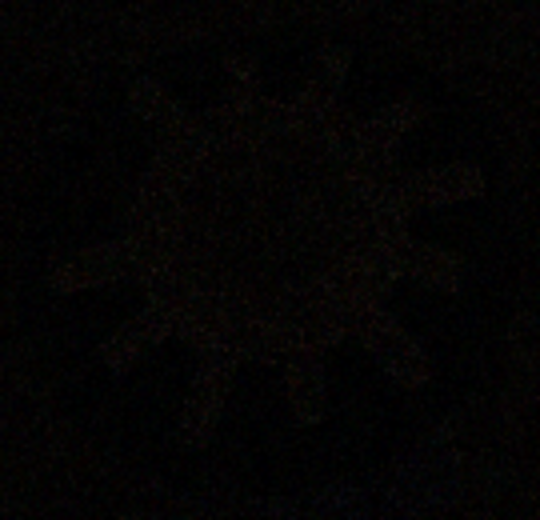

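The difference picture is only noise, so the carving is standing still. It has turned roughly 0.8–0.9 rad, and the robot is clear of everything.

```bash
python3 -c "
from workcell import ctrl
print(ctrl.job_done())"
```

```text
the job is handed in; nothing more can be done
None
```

I pressed the grey box's flat jog button with the closed fingertips in one unbroken press of about 4 s (18–19 N held, from about 2.8 to 6.7 s). I then lifted about 97 mm clear and handed the job in; no verdict is given.

- **Carving:** the pale ray shows a turn of about 0.89 rad by hand-read pixels, against about 0.8 rad expected from the timing. Both are inside the 0.45–1.15 rad band. The last two pictures differ only by noise, so it is standing still. An earlier pair showed one larger pixel difference (36) that I did not trace, and it was gone on the repeat.
- **Button and contact:** the jog button looks fully up, and the wrist force is near zero, so the robot is touching nothing. The stop button was not approached.

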